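Stand the fallen oil tin up against the splash board

ROBOT

A 6-joint arm with a two-finger parallel gripper is mounted at the origin on the work surface. World frame = base frame: x ahead of the robot, y to its left, z up, the work surface at z = 0. Lengths are in mm, angles in rad, forces in N, time in s.
With the tool pointing down it reaches from about 275 to 750 mm from the base axis. Payload 10.2 kg.
Tool frame: the origin (TCP) lies midway between the tips of the shut fingers; the grasp point (between the pads) lies 19 mm behind it (ctrl.grasp_offset is the distance from the TCP to the grasp point, in mm); z points along the fingers, y is the line along which they close (so a half turn about z gives the same grasp; the last joint's range is limited). The gripper opens to 85 mm and grips with 20 to 120 N. Pads are 22 mm wide; open, the fingers measure 114 mm over their backs; the gripper's body (76 mm by 85 mm) begins 54 mm behind the grasp point. The pads swing forward as they close: fully open they stand 13 mm farther back than shut.
Start: joints at [0.938, 0.313, 1.498, -0, 1.331, -0.223], TCP at [209.187, 481.531, 231.294] pointing down, gripper open.
Joint ranges: [-2.94, 2.94], [-0.97, 2.17], [0.19, 2.56], [-1.23, 4.37], [0.02, 3.11], [-2.88, 2.88]. Speed limits (rad/s): [2.39, 2.39, 3.01, 3.14, 3.14, 3.14].

INTERFACE

Orientations are given as a unit quaternion [w, x, y, z].
In Python, from rig import ctrl, viewer, models gives the robot as it stands. The module is installed in compiled form; this text tells all that it offers.
- The arm moves only by the shell command python3 -m pendant 'ROWS' [OPENING] [FORCE]. ROWS is text: rows parted by semicolons, each of 4 numbers parted by spaces: the shift along the tool's x, y, z in m, then the turn about the tool's z in rad. In form: x y z yaw; .... A call has 1 to 10 rows; each row shifts and turns the commanded pose from where the row before left it, along the tool's axes as they then stand; what a row does not reach is not made up. A row lasts 1/8 s, in which the tool goes at most 62.5 mm and 10.7 degrees, less where a joint would pass 70% of its speed; a pose out of reach is approached as far as the arm can. A call is refused whole if a number of a shift passes 0.0625 or a number of a turn 0.188, either way. A call with a gripper value outside its range is refused whole. OPENING is the opening, from 0 (shut) to 1 (fully open), set as the call begins (- or left out, the last holds). The fingers move at their own pace and stop on an object; FORCE is the grip in N (left out, the last holds). Time passes only in rows, so rows that do not move let the fingers close. It gives the time, the measured TCP pose, the force, the opening and the grip force at its end, in the units of the state.
- ctrl.sense(): the state, without advancing time (a new reading comes with each control period).
- viewer.capture(name): name is "scene" or "top"; returns a dict with "color" (480x640x3 uint8, red, green, blue), "vertical_fov" (degrees; the focal length in pixels is half the picture's height over the tangent of half this angle, whatever the lens; pixels are square), "cx", "cy" (the principal point, pixels), "pose" (4x4, takes a point from camera to world coordinates). Camera axes: x right, y down, z forward; pixel columns grow to the right and rows downward; lengths in mm; the calibration is good to about 2 mm. A picture is of the moment at which its call begins. There is no depth.
- ctrl.finish_job(): hands the job in; it is judged then, once.
Trained networks look in the newest picture that a camera, given by its name, has taken for a name from the list of things; names that differ only in an ending like _2 or _b are one class to them, and where a whole thing is asked for, a point or a joint stands for the part that bears it (a point fixed in the world has none). Each returns a list of dicts, best first, with "p" (0 to 1); they miss things now and then, are a little off and sometimes report something else, mostly with a low value. They report only what shows in the picture. A call takes as long as a camera call. They do not tell look-alikes from the thing itself.
- models.boxes_of(camera, query): "at" ([x, y, z] in mm, in world coordinates, good to about 4 mm: the middle of the surface that is visible of it).
The state is a dict: "time_s": time; "joints": joint angles; "dq": joint speeds; "tau": joint torques, N m; "eef_pos": TCP position; "ee_rot": TCP orientation; "force": force on the tool from outside, world axes, zero at the start; "wrist_torque": the same for the moment, N m; "grip_width": opening from 0.0 (shut) to 1.0 (fully open); "grip_force": force on a finger pad.
Only numpy, scipy, OpenCV 4.12 (cv2) and the standard library are available. Lean on these libraries where they do the work, as an engineer would, in place of code of your own. Each camera call takes 0.05 s, during which the arm holds its last target. There are 200 camera calls.

TASK

One of the oil tins has fallen over on the print bench, its foot towards the plywood splash board. Take it by the cap, swing the top up and over towards the board with the foot staying down on the bench, and push it against the board until the tin stands upright on its foot there, close against the board; then let go. Leave the standing oil tin and the ink can as they are.

Things in the scene. Friction and masses are not known exactly. Their poses are not given: they have to be found in the camera images.
- tin: Fallen oil tin, about 0.55 kg: square metal body 60 x 60 x 150 mm, conical shoulder to 172, neck 24 mm across to 187, black barrel-shaped cap to 213 mm (32 mm across at its middle, 200 mm from the foot; turns in a light pinch). Origin: centre of foot; z along the tin to the cap, x and y square to its sides. Starts lying on a side, axis 30 mm up, foot towards the board, 70 to 110 mm from its face.
- guard: The splash board: an upright plywood board fixed to the bench, 15 mm thick (x), 260 mm long (y), 150 mm tall, with two small wooden feet behind it (+x side). Origin: centre of its underside at bench height; z up. The face the tin is to stand against is its -x face, 7.5 mm from the origin; the tin lies on that side.
- spare_tin: An identical oil tin, standing upright near by; to be left alone. Origin: centre of its foot, z up to the cap; total height 213 mm.
- ink_can: A round grey ink can with a metal lid, 100 mm across and 85 mm tall, standing near by; to be left alone. Origin: centre of its underside, z up.
Mind the look-alikes: they are no part of the job. What is shaped like the tin but green or pink is not meant.

How it is judged (in metres and radians):
On the way:
1. the tin, raised to within 20 degrees of upright, is pushed against the board (contact force between tin and guard above 0.5 N and angle between tin's own z axis and vertical below 0.35 rad and x of tin in the frame of guard below 0 m), for 0.1 s.
At the end, for the whole second after the job is handed in: The fallen tin stands on its foot on the bench, upright within 10 degrees and at rest, in front of the board (within 120 mm of its middle, along it) with the foot centre at most 55 mm from the board's face (a gap of up to 25 mm); the spare tin and the ink can are within 30 mm of where they were (angle between tin's own z axis and vertical below 0.175 rad and height (world z) of tin below 0.012 m and x of tin in the frame of guard between -0.0625 and 0 m and y of tin in the frame of guard between -0.12 and 0.12 m and linear speed of tin below 0.03 m/s and distance of each of spare_tin, ink_can from where it was at the start of the episode below 0.03 m); the robot touches nothing.
It fails at once if the fallen tin's foot is lifted off the bench (the centre of the foot rises above 75 mm) (height (world z) of tin above 0.075 m).
It fails at once if the spare tin or the ink can is shoved by more than 30 mm or tipped by more than 20 degrees (distance of any of spare_tin, ink_can from where it was at the start of the episode above 0.03 m or angle between any of spare_tin, ink_can's own z axis and vertical above 0.35 rad).
It also fails if it takes over 40 s, if anything falls off the work surface, if the arm or the gripper's body presses on something with over 40 N, if the wrist force passes 120 N, or if a joint passes its speed limit or range.

## Working session

There is one attempt and no reset: what is moved stays moved. The work goes in short steps, Python scripts to look and compute and a shell command to move; the robot and the scene stay as the last step left them, time stands still between calls to the robot, and variables do not carry over. Pictures are saved under pics/ and viewed, at most 10 in all, crops included, and the job is handed in when it is done.

```bash
mkdir -p pics
cat > h.py <<'E'
import numpy as np, cv2
from rig import ctrl, viewer, models
def cap(n,f=None):
    c=viewer.capture(n)
    if f: cv2.imwrite('pics/'+f,c['color'][:,:,::-1])
    c['f']=240/np.tan(np.radians(c['vertical_fov'])/2); return c
def ray(c,u,v):
    d=np.array(c['pose'])[:3,:3]@np.array([(u-c['cx'])/c['f'],(v-c['cy'])/c['f'],1]); return np.array(c['pose'])[:3,3],d
def onz(c,u,v,z):
    o,d=ray(c,u,v); return o+d*(z-o[2])/d[2]
def proj(c,p):
    P=np.array(c['pose']); q=P[:3,:3].T@(np.array(p)-P[:3,3]); return q[0]/q[2]*c['f']+c['cx'],q[1]/q[2]*c['f']+c['cy']
def tri(c1,a,c2,b):
    A=[];B=[]
    for c,p in((c1,a),(c2,b)):
        o,d=ray(c,*p); d/=np.linalg.norm(d); M=np.eye(3)-np.outer(d,d); A.append(M);B.append(M@o)
    return np.linalg.solve(sum(A),sum(B))
E
python3 - <<'E'
from h import *
np.set_printoptions(precision=1,suppress=True)
for n in('scene','top'):
    c=cap(n,n+'0.png'); print(n,c['f'],c['cx'],c['cy'],np.array(c['pose']).tolist())
    for q in('tin','guard','spare_tin','ink_can'):
        for r in models.boxes_of(n,q): print(q,np.array(r['at']),round(r['p'],2),np.array(proj(c,r['at'])))
s=ctrl.sense(); print(s)
E
```

```text
scene 565.64339424435 321.82417930998554 243.22879506055926 [[0.8546722372853136, 0.3939220697002651, -0.3381726922990327, 959.904382367567], [0.5191320999890846, -0.6560987223606234, 0.5477557204426815, -671.383998896663], [-0.0061016042677066685, -0.6437079069887346, -0.7652469541955349, 968.3967308215213], [0.0, 0.0, 0.0, 1.0]]
tin [793.3 110.2  58.2] 0.92 [450.6 246.8]
tin [ 261.6 -274.8   58.7] 0.9 [132.2 268. ]
tin [ 478.4 -392.7   58.2] 0.89 [175.8 362.5]
tin [550.3  -6.6  59.9] 0.6 [322.1 237.2]
tin [363.4  20.7  62. ] 0.58 [257.5 196.4]
guard [ 555.4 -176.9   89. ] 0.69 [278.  286.3]
spare_tin [780.2 -85.3 134.2] 0.81 [408.2 288.5]
ink_can [565.4 373.6  74.6] 0.8 [407.6 135.1]
top 467.4824567967032 319.1990168267042 241.2946732354296 [[-0.0007176370126134729, -0.9891609387038157, 0.14683365533727094, 410.990383798594], [-0.9999927245318692, 0.0012599587932029363, 0.003600470409390065, -14.42357088748562], [-0.003746449045107921, -0.1468300032228624, -0.9891546462879941, 1051.016406049493], [0.0, 0.0, 0.0, 1.0]]
tin [355.2  26.2  61.3] 0.97 [301.4 337.9]
tin [ 247.6 -250.5   61.1] 0.79 [436.7 391.5]
tin [771.9 131.7  60.7] 0.73 [254.6 145.6]
tin [537.5  16.9  59.7] 0.62 [306.2 250.9]
tin [ 468.4 -377.2   61.9] 0.59 [493. 283.]
guard [758.1 -58.3 150.1] 0.71 [342.5 136.5]
guard [ 543.9 -167.1  128.4] 0.7 [397.5 243.2]
spare_tin [758.3 -59.3 150.4] 0.8 [343.  136.4]
ink_can [548.  394.1  86.5] 0.87 [125.1 244.5]
{'time_s': 0.5, 'joints': array([ 0.9,  0.3,  1.5,  0. ,  1.3, -0.2]), 'dq': array([-0., -0., -0., -0.,  0.,  0.]), 'tau': array([ -0. , -41.2, -26. ,  -0. ,   0. ,   0. ]), 'eef_pos': array([209.2, 481.5, 231.3]), 'ee_rot': array([-0. ,  0.2,  1. , -0. ]), 'force': array([-0.2,  0. , -0.8]), 'wrist_torque': array([ 0., -0.,  0.]), 'grip_force': 0.0, 'grip_width': 0.9957169904805608}
```

View pics/scene0.png

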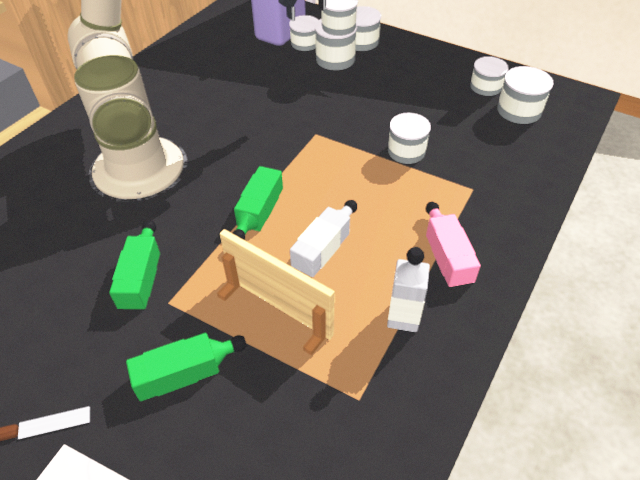

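View pics/top0.png

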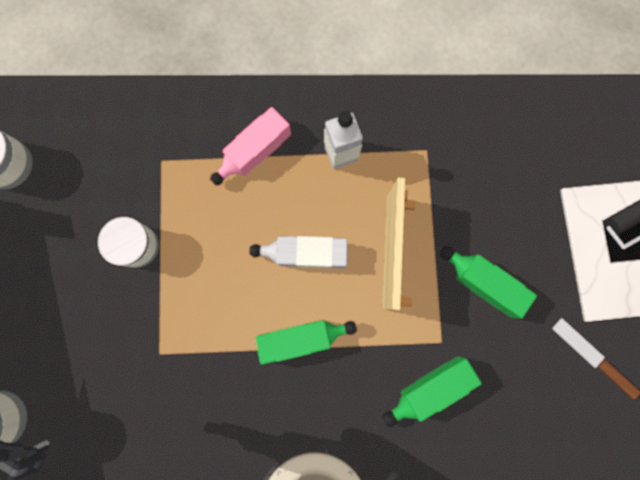

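Both views show the white tin lying on the wooden sheet: cap at top (255,250) and scene (350,207), foot at top (347,253). The board is at top x≈385–405. The spare tin stands at top (343,140) and the ink can at top (127,242). Next I measure the cap, body edges and board face.

Run:
```python
from h import *
np.set_printoptions(precision=1,suppress=True)
s=cap('scene');t=cap('top')
def blob(c,x0,y0,x1,y1):
    g=c['color'][y0:y1,x0:x1].max(2); m=cv2.morphologyEx((g<60).astype('uint8'),cv2.MORPH_OPEN,np.ones((3,3)))
    n,l,st,ce=cv2.connectedComponentsWithStats(m); k=1+np.argmax(st[1:,4]); print(st[k]); return ce[k]+[x0,y0]
a=blob(s,338,195,364,220);b=blob(t,244,238,268,262);print(a,b,'cap',tri(s,a,t,b),onz(t,*b,30))
# white tin body in top: foot top edge corners
img=t['color'][225:280,240:360].copy()
cv2.imwrite('pics/crop.png',np.vstack([cv2.resize(t['color'][165:325,235:425,::-1],None,fx=3,fy=3,interpolation=2)]))
R=cv2.Rodrigues
from scipy.spatial.transform import Rotation as Ro
q=ctrl.sense()['ee_rot'];print(Ro.from_quat([*q[1:],q[0]]).as_matrix())
for p in((348,238),(347,267)):print('foot top edge',onz(t,*p,60))
print('spare top',onz(t,345,119,213))
```

```text
[14 10  5  5 23]
[ 8  8  7 10 61]
[354.  206.8] [255.3 250.6] cap [546.2 133.6  23.7] [542.1 130.1  30. ]
[[-0.9  0.4 -0. ]
 [ 0.4  0.9 -0. ]
 [ 0.  -0.  -1. ]]
foot top edge [565.2 -72.6  60. ]
foot top edge [502.8 -69.9  60. ]
spare top [768.4 -60.2 213. ]
```

View pics/crop.png

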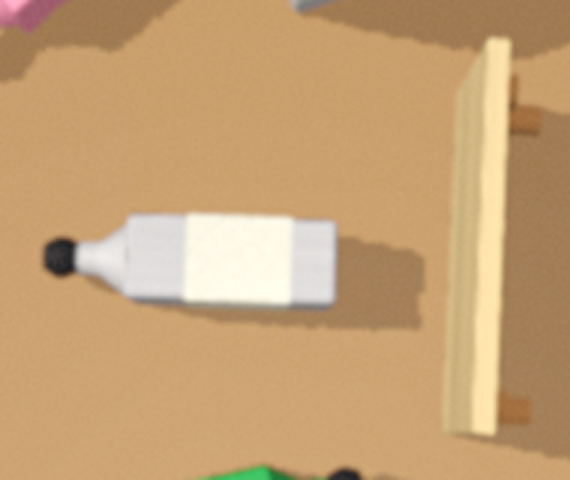

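```bash
cat >> h.py <<'E'
from scipy.spatial.transform import Rotation as Ro
def st(goal=None):
    s=ctrl.sense();q=s['ee_rot'];R=Ro.from_quat([*q[1:],q[0]]).as_matrix()
    print('t',round(s['time_s'],2),'tcp',s['eef_pos'],'F',s['force'],'w',round(s['grip_width'],3),'gf',s['grip_force'],'xang',np.degrees(np.arctan2(R[1,0],R[0,0])))
    if goal is not None: print('tool shift',R.T@(np.array(goal)-s['eef_pos']))
    return s,R
E
python3 - <<'E'
from h import *
np.set_printoptions(precision=1,suppress=True)
s=cap('scene');t=cap('top')
print('cap',tri(s,(350.5,207),t,(255.7,250.7)), onz(t,255.7,250.7,30),onz(s,350.5,207,30))
for p,z in(((397.3,177.7),150),((393.3,309.3),150),((387.7,196.7),0),((383,309),0)): print('board',onz(t,*p,z))
for p in((346.7,238.7),(346,267)):print('foot',onz(t,*p,60))
E
python3 -m pendant '0 0 0 0.18;0 0 0 0.18;0 0 0 0.18;0 0 0 0.18;0 0 0 0.18;0 0 0 0.18;0 0 0 0.16' 0.8 20
python3 -c "
from h import *
st([542,130,120])"
```

```text
cap [542.8 130.2  25.5] [541.8 129.2  30. ] [545.2 126.8  30. ]
board [ 672.3 -166.5  150. ]
board [ 413.5 -152.3  150. ]
board [ 670.7 -168.5    0. ]
board [ 414.6 -152.4    0. ]
foot [563.7 -69.8  60. ]
foot [502.8 -67.7  60. ]
time_s: 1.58
eef_pos: [209.2, 481.5, 231.3]
ee_rot: [0.0, 0.736, 0.677, 0.0]
force: [-0.1, -0.2, -0.3]
grip_width: 0.798
grip_force: 0.0
t 1.57 tcp [209.20625521 481.51756242 231.31612606] F [-0.08182969 -0.18239331 -0.31371964] w 0.798 gf 0.0 xang 85.15783839139752
tool shift [-322.17234942  361.27350511  111.32827565]
```

Cap centre is about (542, 129, 28) and foot centre about (533, -69), 198 mm apart, which fits the text. The board face is at y≈-160 and its normal is at 86.7°.

```bash
python3 -m pendant '-0.04 0.045 0 -0.03;-0.04 0.045 0 0;-0.04 0.045 0 0;-0.04 0.045 0 0;-0.04 0.045 0 0;-0.04 0.045 0 0;-0.04 0.045 0 0;-0.042 0.045 0 0;0 0 0.055 0;0 0 0.055 0'
python3 - <<'E'
from h import *
np.set_printoptions(precision=1,suppress=True)
st([542,129,12])
t=cap('top','t1.png');s=cap('scene')
cv2.imwrite('pics/c1.png',np.hstack([cv2.resize(c['color'][y:y+120,x:x+120,::-1],None,fx=3,fy=3) for c,x,y in((t,195,190),(s,290,120))]))
E
```

```text
time_s: 2.82
eef_pos: [552.1, 140.3, 119.9]
ee_rot: [0.0, 0.725, 0.689, 0.0]
force: [0.8, 0.5, 0.2]
grip_width: 0.803
grip_force: 0.0
t 2.83 tcp [552.1 140.3 119.9] F [0.8 0.5 0.2] w 0.803 gf 0.0 xang 87.11419714978985
tool shift [-11.8  -9.6 107.9]
```

View pics/c1.png

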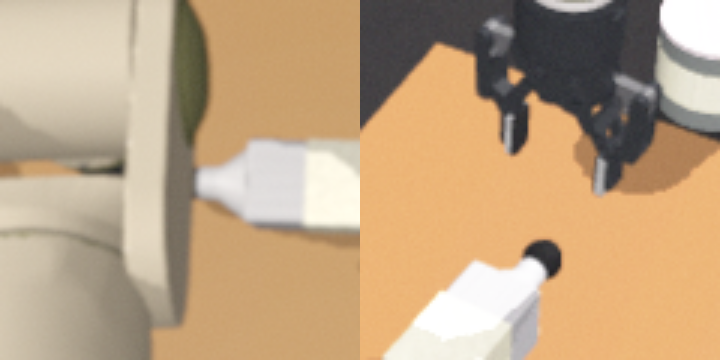

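The gripper hangs over the cap, with the cap at crop pixel (543,258) right. It needs about 12 mm along -x and 10 mm along -y, then straight down.

```bash
python3 -m pendant '-0.012 -0.0095 0.03 0;0 0 0.04 0;0 0 0.03 0;0 0 0.009 0;0 0 0 0'
python3 - <<'E'
from h import *
np.set_printoptions(precision=1,suppress=True)
st([542,129,10])
s=cap('scene')
cv2.imwrite('pics/c2.png',cv2.resize(s['color'][150:270,270:420,::-1],None,fx=4,fy=4))
E
```

```text
time_s: 3.55
eef_pos: [542.5, 129.7, 13.7]
ee_rot: [0.001, 0.724, 0.69, 0.001]
force: [-0.8, 0.2, 0.5]
grip_width: 0.799
grip_force: 0.0
t 3.55 tcp [542.5 129.7  13.7] F [-0.8  0.2  0.5] w 0.799 gf 0.0 xang 87.20468532303808
tool shift [-0.7 -0.5  3.7]
```

View pics/c2.png

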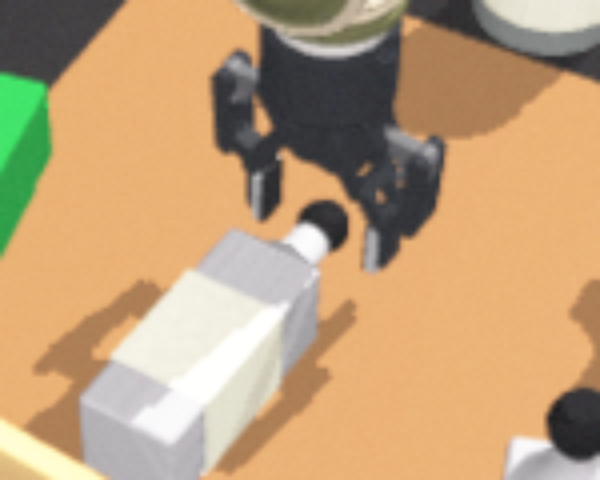

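The cap is midway between the pads at crop pixel (323,222). I lower a little and pinch lightly.

```bash
python3 -m pendant '0 0 0.004 0;0 0 0 0;0 0 0 0;0 0 0 0;0 0 0 0;0 0 0 0' 0 20
python3 - <<'E'
import numpy as np
# arc about pivot edge: centre->cap angle from 8.53deg ; steps of tin tilt
r=np.hypot(200,30);a0=np.arctan2(30,200)
th=np.radians([0,5,10,15,20,25,30,35,40,45,50,55,60,65,70,75,80,85,90])
p=np.c_[r*np.cos(a0+th),r*np.sin(a0+th)]
print(np.round(np.c_[np.degrees(th)[1:],np.diff(p,axis=0),p[1:]],1))
E
```

```text
time_s: 4.35
eef_pos: [542.0, 129.5, 8.9]
ee_rot: [0.0, 0.724, 0.69, 0.0]
force: [-1.8, 0.2, 5.9]
grip_width: 0.352
grip_force: 19.7
[[  5.   -3.4  17.3 196.6  47.3]
 [ 10.   -4.9  17.  191.8  64.3]
 [ 15.   -6.3  16.5 185.4  80.7]
 [ 20.   -7.7  15.9 177.7  96.6]
 [ 25.   -9.1  15.1 168.6 111.7]
 [ 30.  -10.4  14.3 158.2 126. ]
 [ 35.  -11.6  13.3 146.6 139.3]
 [ 40.  -12.7  12.2 133.9 151.5]
 [ 45.  -13.7  11.1 120.2 162.6]
 [ 50.  -14.6   9.9 105.6 172.5]
 [ 55.  -15.4   8.5  90.1 181. ]
 [ 60.  -16.1   7.2  74.  188.2]
 [ 65.  -16.7   5.7  57.3 193.9]
 [ 70.  -17.1   4.3  40.2 198.2]
 [ 75.  -17.4   2.8  22.8 200.9]
 [ 80.  -17.6   1.2   5.2 202.2]
 [ 85.  -17.6  -0.3 -12.5 201.9]
 [ 90.  -17.5  -1.9 -30.  200. ]]
```

Held, with the opening about 30 mm. Swing the first half of the arc.

```bash
python3 -m pendant '-0.0034 0 -0.0173 0;-0.0049 0 -0.017 0;-0.0063 0 -0.0165 0;-0.0077 0 -0.0159 0;-0.0091 0 -0.0151 0;-0.0104 0 -0.0143 0;-0.0116 0 -0.0133 0;-0.0127 0 -0.0122 0;-0.0137 0 -0.0111 0;0 0 0 0'
python3 - <<'E'
from h import *
np.set_printoptions(precision=1,suppress=True)
st()
s=cap('scene')
cv2.imwrite('pics/c3.png',cv2.resize(s['color'][90:330,230:440,::-1],None,fx=2.5,fy=2.5))
E
```

```text
time_s: 5.6
eef_pos: [538.1, 48.8, 141.9]
ee_rot: [0.001, 0.725, 0.689, 0.001]
force: [0.1, 3.5, 2.0]
grip_width: 0.348
grip_force: 20.3
t 5.6 tcp [538.1  48.8 141.9] F [0.1 3.5 2. ] w 0.348 gf 20.27493305504322 xang 87.10954865022268
```

View pics/c3.png

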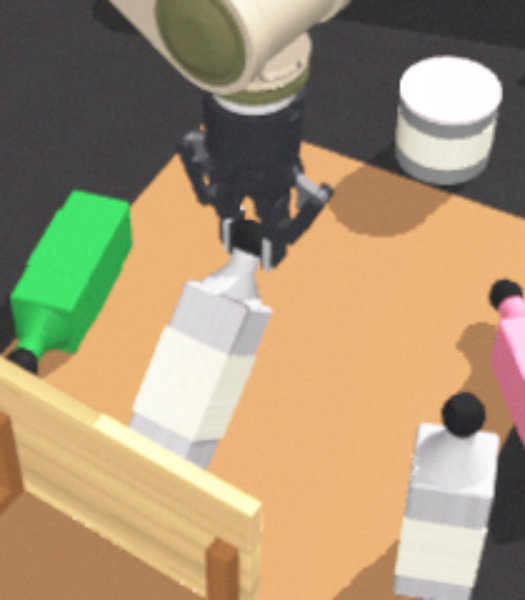

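The tin is tilted about 45°, with the cap in the pads at crop pixel (245,235) and the foot down behind the board. Continuing.

```bash
python3 -m pendant '-0.0146 0 -0.0099 0;-0.0154 0 -0.0085 0;-0.0161 0 -0.0072 0;-0.0167 0 -0.0057 0;-0.0171 0 -0.0043 0;-0.0174 0 -0.0028 0;-0.0176 0 -0.0012 0;-0.0176 0 0 0;-0.0165 0 0.001 0;0 0 0 0'
python3 - <<'E'
from h import *
np.set_printoptions(precision=1,suppress=True)
st()
s=cap('scene')
cv2.imwrite('pics/c4.png',cv2.resize(s['color'][90:330,230:440,::-1],None,fx=2.5,fy=2.5))
E
```

```text
time_s: 6.9
eef_pos: [530.2, -100.0, 179.2]
ee_rot: [-0.0, 0.725, 0.689, -0.0]
force: [1.2, -0.8, 2.2]
grip_width: 0.348
grip_force: 20.4
t 6.9 tcp [ 530.2 -100.   179.2] F [ 1.2 -0.8  2.2] w 0.348 gf 20.426106825470924 xang 87.10457462879268
```

View pics/c4.png

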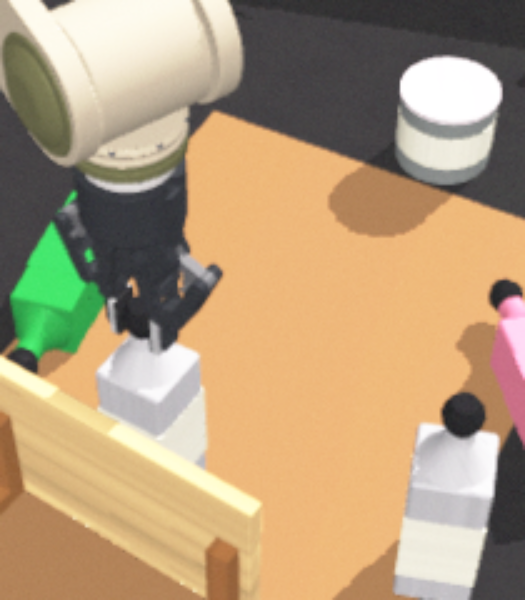

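The tin is upright with the board face about 30 mm away. I take a little weight off the foot and push towards the board.

```bash
python3 -m pendant '0 0 -0.0015 0;-0.004 0 0 0;-0.004 0 0 0;-0.004 0 0 0;-0.004 0 0 0;-0.004 0 0 0;0 0 0 0'; python3 -m pendant '-0.003 0 0 0;-0.003 0 0 0;-0.002 0 0 0;0 0 0 0'
```

```text
time_s: 7.82
eef_pos: [529.4, -119.3, 181.1]
ee_rot: [-0.0, 0.724, 0.689, -0.0]
force: [0.5, -0.6, -5.9]
grip_width: 0.347
grip_force: 20.3
time_s: 8.32
eef_pos: [529.0, -127.1, 181.1]
ee_rot: [-0.0, 0.724, 0.69, 0.0]
force: [-0.1, 0.6, -6.0]
grip_width: 0.351
grip_force: 20.3
```

```bash
python3 -m pendant '-0.002 0 0.001 0;-0.002 0 0 0;0 0 0 0'; python3 -m pendant '-0.002 0 0 0;-0.002 0 0 0;0 0 0 0'
```

```text
time_s: 8.7
eef_pos: [529.1, -130.8, 180.4]
ee_rot: [0.0, 0.724, 0.69, 0.0]
force: [1.6, 3.4, -2.2]
grip_width: 0.35
grip_force: 20.5
time_s: 9.07
eef_pos: [529.2, -134.4, 180.8]
ee_rot: [0.0, 0.724, 0.69, 0.001]
force: [1.5, 7.0, 1.2]
grip_width: 0.35
grip_force: 20.6
```

The board contact shows as a 7 N push. I ease off, set the tin down and look before letting go.

```bash
python3 -m pendant '0 0 0 0;0 0 0 0;0.003 0 0 0;0.001 0 0.001 0;0 0 0 0'
python3 - <<'E'
from h import *
np.set_printoptions(precision=1,suppress=True)
st()
s=cap('scene');t=cap('top')
cv2.imwrite('pics/c5.png',np.hstack([cv2.resize(s['color'][150:350,200:360,::-1],None,fx=2.5,fy=2.5),cv2.resize(t['color'][165:325,300:428,::-1],(400,500))]))
E
```

```text
time_s: 9.7
eef_pos: [529.6, -131.5, 180.5]
ee_rot: [0.002, 0.724, 0.69, 0.0]
force: [1.1, 0.5, 7.2]
grip_width: 0.355
grip_force: 20.9
t 9.7 tcp [ 529.6 -131.5  180.5] F [1.1 0.5 7.2] w 0.355 gf 20.90048298239708 xang 87.19907560881835
```

View pics/c5.png

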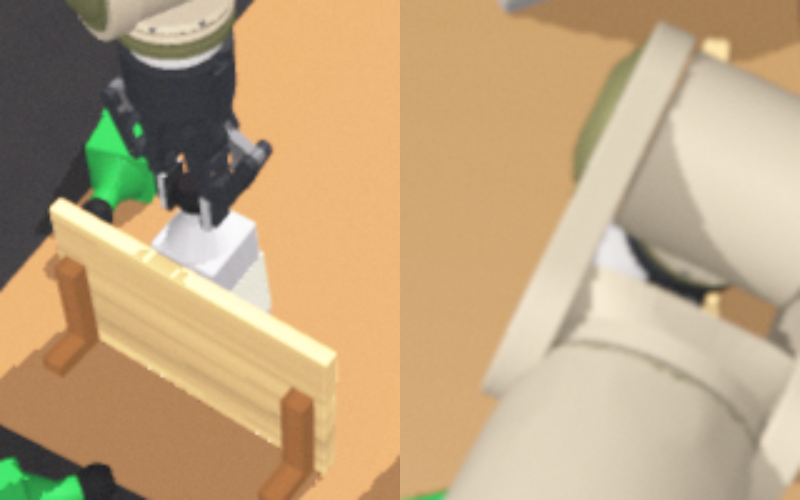

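The tin stands upright close against the board (crop left, (205,240)), slightly pressed down. I relax the pressure, open and go straight up.

```bash
python3 -m pendant '0 0 -0.001 0;0 0 0 0'; python3 -m pendant '0 0 0 0;0 0 0 0;0 0 0 0;0 0 0 0;0 0 -0.01 0;0 0 -0.03 0;0 0 -0.04 0;0.04 0 -0.02 0;0.06 0 0 0;0.06 0 0 0' 0.75
python3 -m pendant '0.06 0 0 0;0.06 0 0 0;0.06 0 0 0;0 0 0 0'
python3 - <<'E'
from h import *
np.set_printoptions(precision=1,suppress=True)
s=cap('scene');t=cap('top')
for n in('scene','top'):
  for q in('spare_tin','ink_can'): print(n,q,[(np.array(r['at']),round(r['p'],2)) for r in models.boxes_of(n,q)])
cv2.imwrite('pics/c6.png',np.hstack([cv2.resize(s['color'][120:350,200:450,::-1],(400,368)),cv2.resize(t['color'][85:325,240:428,::-1],(288,368))]))
E
```

```text
time_s: 10.05
eef_pos: [529.1, -131.2, 180.6]
ee_rot: [0.001, 0.724, 0.69, 0.0]
force: [-0.3, 1.1, 5.4]
grip_width: 0.352
grip_force: 20.8
time_s: 11.3
eef_pos: [536.6, 30.3, 281.2]
ee_rot: [0.001, 0.725, 0.689, 0.0]
force: [0.4, -0.6, 1.0]
grip_width: 0.752
grip_force: 0.0
time_s: 11.8
eef_pos: [544.9, 212.1, 280.4]
ee_rot: [-0.0, 0.722, 0.691, 0.0]
force: [0.7, -0.3, -0.3]
grip_width: 0.747
grip_force: 0.0
scene spare_tin [(array([777.1, -84.7, 131.4]), 0.78)]
scene ink_can [(array([564.3, 372.4,  76.3]), 0.72)]
top spare_tin [(array([758.4, -61.9, 147.8]), 0.64)]
top ink_can [(array([544.1, 393.7,  85.5]), 0.9), (array([ 520.5, -102.7,  149.9]), 0.69)]
```

View pics/c6.png

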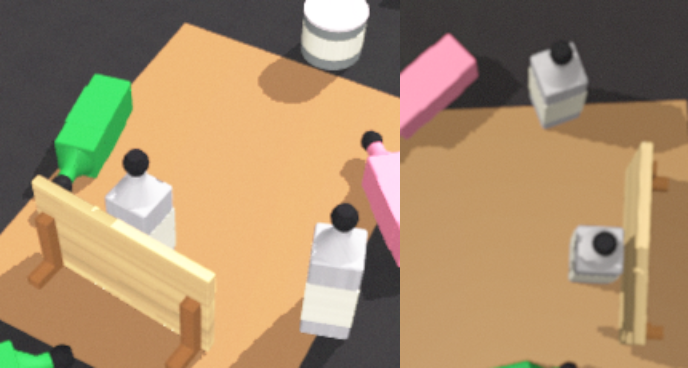

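The tin stands at crop right (600,250), close to the board; the others are unmoved. One numeric check of lean and gap, then hand in.

Run:
```python
from h import *
t=cap('top'); k=188/288; f=lambda u,v:(240+(u-400)*k,85+v*240/368)
cp=onz(t,*f(604,243),205); a=onz(t,*f(575,255),150); b=onz(t,*f(623,255),150); foot=onz(t,*f(570,278),0)
print('cap',cp,'shoulder y',a,b,'foot edge',foot)
d=abs(cp[1]+159.6)
if abs(cp[1]-(a[1]+b[1])/2)<15 and d<50: ctrl.finish_job(); print('handed in')
```

```text
cap [ 532.41621849 -109.96798971  205.        ] shoulder y [525.00417562 -79.16491223 150.        ] [ 524.93168711 -139.97544448  150.        ] foot edge [509.91582506 -82.18746115   0.        ]
the job is handed in; nothing more can be done
handed in
```

I handed the job in: the tin stands upright in front of the board, released, and the spare tin and ink can haven't moved. My last check put the foot centre about 50 mm from the board's face, close to the 55 mm limit (a gap of about 20 mm, where 25 is allowed), and no verdict was shown.

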